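Fit the glass shade on the tested lamp

ROBOT

A 6-joint arm with a two-finger parallel gripper is mounted at the origin on the work surface. World frame = base frame: x ahead of the robot, y to its left, z up, the work surface at z = 0. Lengths are in m, angles in degrees, forces in N, time in s.
With the tool pointing down it reaches from about 0.375 to 0.9 m from the base axis. Payload 3.1 kg.
Tool frame: the origin (TCP) lies on the centre line of the jaws, within the pads' length; the fingertips stand 22 mm ahead of it and the grasp point (between the pads) lies 3 mm ahead of it; y points along the fingers, z is the direction in which the jaws open and shut, and the axes are right-handed (so a half turn about y gives the same grasp; the last joint's range is limited). The gripper opens to 87 mm and grips with 3 to 60 N. Pads are 19 mm wide; open, the fingers measure 117 mm over their backs; the gripper's body (75 mm by 190 mm) begins 51 mm behind the grasp point.
Start: joints at [63.226, 30.224, 82.088, -0, 67.689, -10.227], TCP at [0.178, 0.599, 0.245] pointing down, gripper open.
Joint ranges: [-176.69, 176.69], [-43.24, 126.21], [12.49, 139.97], [-82, 262], [0, 151.66], [-163.58, 163.58]. Speed limits (degrees/s): [159.86, 159.86, 180, 180, 180, 180].

INTERFACE

Orientations are given as a 3x3 rotation matrix whose columns are the frame's x, y, z axes.
In Python, from rig import bot gives the robot as it stands.
- The arm moves only by the tool jog_arm, never from a script. Its argument "motion" is one flat list of numbers, 6 for each row, row after row: the shift along the tool's x, y, z in mm, then the turn, a rotation vector about the tool's x, y, z in degrees. A call has 1 to 20 rows; each row is the pose to reach, as a shift and turn from the pose commanded when the call began, along the tool's axes at that moment; what a row does not reach only later rows make up. A row lasts 1/8 s, in which the tool goes at most 62.5 mm and 10.7 degrees, less where a joint would pass 70% of its speed; a pose out of reach is approached as far as the arm can. A call with a gripper value outside its range is refused whole. "gripper" is the opening, from 0 (shut) to 1 (fully open), set as the call begins (left out, the last holds). The fingers move at their own pace and stop on an object; the grip force is fixed at half the most. Time passes only in rows, so rows that repeat a pose let the fingers close. It gives the time, the measured TCP pose, the force and the opening at its end, in the units of the state.
- bot.read_state(): the state, without advancing time (a new reading comes with each control period).
- bot.capture(name): name is "scene" or "side" or "wrist"; returns (picture, depth): 400x640x3 uint8, red, green, blue; 400x640 float32, m along the optical axis (not along the pixel's ray), 0 where there is no reading.
- bot.get_calibration(name): a dict with "mtx" (3x3 intrinsics, pixels), "pose" (4x4, takes a point from camera to world coordinates); the wrist camera has in their place "hand_eye" (4x4, takes a point from camera to tool coordinates, whose origin is the TCP and whose axes are the tool frame's). Camera axes: x right, y up, looking along -z (the intrinsics and any distortion apply to the point x, -y, -z); pixel columns grow to the right and rows downward; lengths in m; the calibration is good to about 2 mm. A picture is of the moment at which its call begins: read the wrist's pose just before it. get_calibration takes no time and is no camera call.
- bot.hand_in(): hands the job in, once; it reports no verdict.
The state is a dict: "time_s": time; "joint_positions": joint angles; "qvel": joint speeds; "tau": joint torques, N m; "position": TCP position; "tcp_rot": TCP orientation; "force": force on the tool from outside, world axes, zero at the start; "moment": the same for the moment, N m; "opening": opening from 0.0 (shut) to 1.0 (fully open).
Only numpy, scipy, OpenCV 4.12 (cv2) and the standard library are available. Lean on these libraries where they do the work, as an engineer would, in place of code of your own. Each camera call takes 0.05 s, during which the arm holds its last target.

TASK

This donated lamp has been tested and needs its glass back: pick up the tall straight glass shade and set it upright over the lamp's bulb so that it stands on the lamp's round plate, then let go. The glass is thin, so hold it lightly and set it down softly, and leave the two other shades where they are.

Things in the scene. Friction and masses are not known exactly. Their poses are not given: they have to be found in the camera images.
- tall_shade: The shade to fit: a straight upright tube of thin milk-white glass, open at both ends, 54 mm outside diameter, 47 mm inside, 105 mm tall, about 150 g. It stands on the bench. Origin at the centre of its underside, z up along the tube. The glass cracks if the gripper's squeeze exceeds 40 N on each finger, or if it is pushed against the lamp with more than 40 N; letting it fall on the lamp from more than 8 mm is also too rough (a fall of 2 or 3 mm is harmless).
- lamp: Squat dark steel table lamp, fixed where it stands: round foot 120 mm across, thin stem, and a flat round plate 92 mm across whose top, where the shade must stand, is 60 mm above the bench. From the plate's centre a slim round-ended bulb (brass collar, white body) 18 mm thick stands 53 mm up, so its tip is 113 mm above the bench. Origin at the centre of the foot's underside, at bench height, z up.
- short_shade: Not wanted: straight milk-white glass tube of the same 54 mm diameter but only 55 mm tall. Leave it alone. Origin at the centre of its underside.
- bell_shade: Not wanted: bell-shaped milk-white glass shade, 80 mm across at the bottom, 40 mm at the top, 90 mm tall. Leave it alone. Origin at the centre of its underside.
Not all that is in view belongs to the job. What is shaped like the tall_shade but pink or purple is not meant.

How it is judged:
By the outcome, as a careful person would: the job done as asked, in the order asked, and still so for the second after the job is handed in, with the robot touching nothing.
It also fails if it takes over 40 s, if anything falls off the work surface, if the arm or the gripper's body presses on something with over 40 N, if the wrist force passes 120 N, or if a joint passes its speed limit or range.

## Working session

There is one attempt and no reset: what is moved stays moved. The work goes in short steps, Python scripts to look and compute and a tool call to move; the robot and the scene stay as the last step left them, time stands still between calls to the robot, and variables do not carry over. Pictures are saved under pics/ and viewed, and the job is handed in when it is done.

Besides the shell and the picture viewer there is one more tool, called after "Call:" in YAML: its name, and indented under it one key for each argument. jog_arm: Moves the arm, as the interface text tells. Its arguments: {"type":"object","properties":{"motion":{"type":"array","items":{"type":"number"}},"gripper":{"type":"number"}},"required":["motion"]}

```bash
mkdir -p pics; ls
python3 - <<'E'
from rig import bot
import cv2,numpy as np
np.set_printoptions(precision=4,suppress=True)
s=bot.read_state();print(s)
for n in("scene","side"):
    p,d=bot.capture(n);cv2.imwrite(f"pics/{n}0.png",p[:,:,::-1]);np.save(f"pics/{n}0.npy",d)
    print(n,bot.get_calibration(n))
print(bot.get_calibration("wrist"))
E
```

```text
pics
{'time_s': 0.0, 'joint_positions': array([ 63.2277,  30.2797,  82.156 ,  -0.001 ,  67.689 , -10.2268]), 'qvel': array([ 0.0241,  0.0384,  0.173 , -0.041 , -0.1673, -0.0971]), 'tau': array([  0.0008, -44.0043, -17.6592,   0.0633,   0.0581,  -0.0002]), 'position': array([0.1776, 0.5985, 0.2436]), 'tcp_rot': array([[ 0.9586, -0.001 ,  0.2848],
       [-0.2848, -0.0019,  0.9586],
       [-0.0004, -1.    , -0.0021]]), 'force': array([ 1.0153, -0.0577,  0.3677]), 'moment': array([ 0.0358,  0.0162, -0.0062]), 'opening': 1.001118722385645}
scene {'mtx': array([[462.0295,   0.    , 314.66  ],
       [  0.    , 462.0295, 205.7247],
       [  0.    ,   0.    ,   1.    ]]), 'pose': array([[-0.1286, -0.6946,  0.7078,  1.3149],
       [ 0.9917, -0.0912,  0.0907,  0.0941],
       [ 0.0016,  0.7136,  0.7005,  0.8645],
       [ 0.    ,  0.    ,  0.    ,  1.    ]])}
side {'mtx': array([[384.1544,   0.    , 324.3762],
       [  0.    , 384.1544, 196.6671],
       [  0.    ,   0.    ,   1.    ]]), 'pose': array([[ 0.6996,  0.4172, -0.5801, -0.1231],
       [-0.7144,  0.3923, -0.5795, -0.6405],
       [-0.0142,  0.8198,  0.5724,  0.627 ],
       [ 0.    ,  0.    ,  0.    ,  1.    ]])}
{'mtx': array([[283.6707,   0.    , 321.903 ],
       [  0.    , 283.6707, 191.6521],
       [  0.    ,   0.    ,   1.    ]]), 'hand_eye': array([[ 0.0002, -0.9542, -0.2991, -0.0833],
       [-0.0009,  0.2991, -0.9542, -0.1397],
       [ 1.    ,  0.0005, -0.0008, -0.0004],
       [ 0.    ,  0.    ,  0.    ,  1.    ]])}
```

View pics/scene0.png

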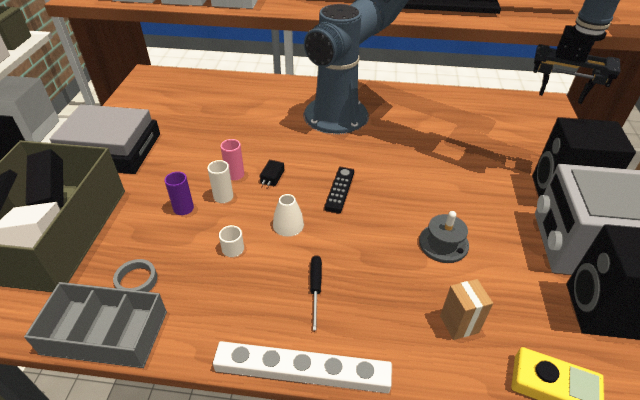

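View pics/side0.png

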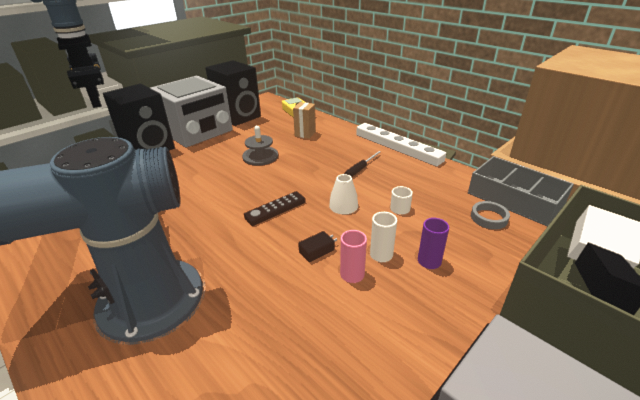

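In the scene picture, the candidates are:
- the white tall tube at (220,182)
- the pink tall tube at (232,160)
- the purple tall tube at (180,193)
- the short white tube at (231,241)
- the white bell at (288,215)

By the description I choose the white tall tube at (220,182). The lamp is at (446,232). Next I'll check the choice in a crop and measure.

```bash
cat > h.py <<'E'
import numpy as np,cv2
np.set_printoptions(precision=4,suppress=True)
def cloud(d,K,P):
    v,u=np.mgrid[0:d.shape[0],0:d.shape[1]]
    x=(u-K[0,2])/K[0,0]*d;y=(v-K[1,2])/K[1,1]*d
    c=np.stack([x,-y,-d,np.ones_like(d)],-1)
    return (c@P.T)[...,:3]
def circ(p,r=None):
    from scipy.optimize import least_squares
    c0=p.mean(0)
    if r is None:
        f=lambda q:np.hypot(p[:,0]-q[0],p[:,1]-q[1])-q[2]
        return least_squares(f,[*c0,.03],loss='soft_l1',f_scale=.002).x
    f=lambda q:np.hypot(p[:,0]-q[0],p[:,1]-q[1])-r
    return least_squares(f,c0,loss='soft_l1',f_scale=.002).x
def proj(pt,K,P):
    q=np.linalg.inv(P)@np.append(pt,1);return K[0,0]*q[0]/-q[2]+K[0,2],K[1,1]*-q[1]/-q[2]+K[1,2]
E
python3 - <<'E'
from rig import bot
from h import *
R={"scene":dict(tall=(205,158,236,205),pink=(220,138,246,182),purple=(163,170,194,216),short=(216,224,247,258),bell=(270,192,306,238),lamp=(415,205,475,262)),
"side":dict(tall=(370,210,398,262),pink=(338,230,368,284),purple=(417,218,448,270),short=(388,185,413,215),bell=(328,173,360,214),lamp=(240,123,280,165))}
for n in R:
    c=bot.get_calibration(n);d=np.load(f"pics/{n}0.npy");W=cloud(d,c["mtx"],c["pose"])
    im=cv2.imread(f"pics/{n}0.png")
    for k,(a,b,e,f) in R[n].items():
        w=W[b:f,a:e].reshape(-1,3);m=im[b:f,a:e].reshape(-1,3).astype(int)
        sel=(w[:,2]>.008)
        if k in("tall","short","bell"): sel&=(m.max(1)-m.min(1)<60)&(m.min(1)>70)
        q=w[sel]
        print(n,k,len(q),"zmax",np.percentile(q[:,2],[50,95,99]),"fit",circ(q[:,:2],None if k in("bell","lamp") else .027), "free",circ(q[:,:2]))
        if k=="lamp":
            pl=q[abs(q[:,2]-.06)<.006];print(" plate",len(pl),pl.mean(0),(pl.min(0)+pl.max(0))/2,circ(pl[:,:2],.046)); t=q[q[:,2]>.08];print(" bulb",len(t),t.mean(0),circ(t[:,:2],.009) if len(t)>5 else 0,t[:,2].max())
    # crops
im=cv2.imread("pics/scene0.png")
a=cv2.resize(im[130:265,160:310],None,fx=4,fy=4,interpolation=cv2.INTER_CUBIC);cv2.imwrite("pics/crop1.png",a)
b=cv2.resize(im[195:270,405:485],None,fx=7,fy=7,interpolation=cv2.INTER_CUBIC);cv2.imwrite("pics/crop2.png",b)
E
```

```text
scene tall 792 zmax [0.0748 0.1056 0.1075] fit [ 0.4376 -0.27  ] free [ 0.4388 -0.2694  0.0252]
scene pink 859 zmax [0.0827 0.1059 0.1079] fit [ 0.3895 -0.2515] free [0.2748 1.451  1.7098]
scene purple 860 zmax [0.0754 0.1058 0.1085] fit [ 0.4958 -0.3626] free [ 0.497  -0.362   0.0252]
scene short 590 zmax [0.036  0.0559 0.0576] fit [ 0.6163 -0.1967] free [ 0.6167 -0.1966  0.0252]
scene bell 920 zmax [0.0539 0.0897 0.0931] fit [ 0.5251 -0.0759  0.0275] free [ 0.5251 -0.0759  0.0275]
scene lamp 1859 zmax [0.0563 0.0892 0.1124] fit [0.5354 0.3122 0.0375] free [0.5354 0.3122 0.0375]
 plate 810 [0.5401 0.3113 0.0598] [0.5338 0.3123 0.0595] [0.5229 0.3149]
 bulb 117 [0.6377 0.2835 0.1971] [0.5334 0.3126] 0.8645177246402249
side tall 1064 zmax [0.0742 0.1051 0.1066] fit [ 0.4359 -0.2663] free [ 0.4347 -0.2672  0.0251]
side pink 1195 zmax [0.074  0.105  0.1063] fit [ 0.3414 -0.2586] free [ 0.3404 -0.2595  0.0252]
side purple 1169 zmax [0.0743 0.1048 0.1069] fit [ 0.494  -0.3592] free [ 0.4927 -0.3597  0.0252]
side short 474 zmax [0.0392 0.0558 0.1052] fit [ 0.6132 -0.1942] free [ 0.6126 -0.1946  0.0253]
side bell 812 zmax [0.0506 0.0884 0.091 ] fit [ 0.5131 -0.0775  0.027 ] free [ 0.5131 -0.0775  0.027 ]
side lamp 842 zmax [0.0222 0.0896 0.1113] fit [0.5342 0.3193 0.0375] free [0.5342 0.3193 0.0375]
 plate 295 [0.5271 0.3082 0.06  ] [0.5315 0.3167 0.06  ] [0.5372 0.3213]
 bulb 61 [0.4867 0.2491 0.1313] [0.5331 0.3169] 0.6270322961380363
```

View pics/crop1.png

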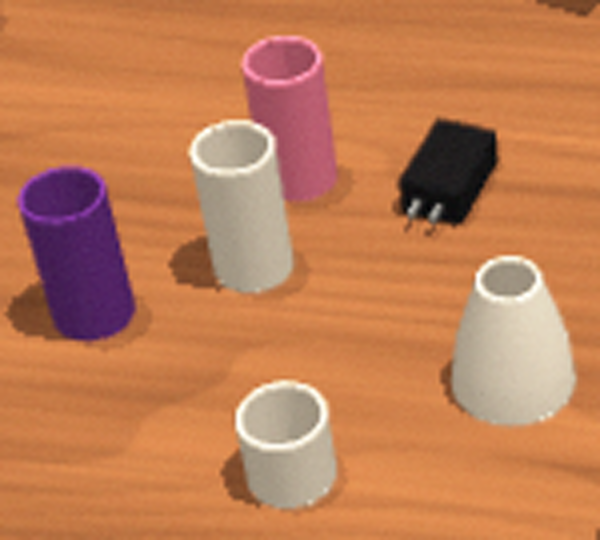

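View pics/crop2.png

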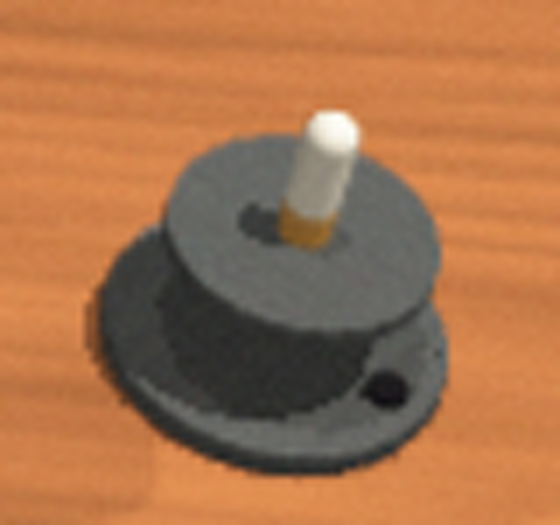

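The crop confirms the white tall tube, at crop (240,205). It stands clear of the pink and purple tubes. From the two cameras:

| Thing | x (m) | y (m) |
|---|---|---|
| tall shade | 0.437 | -0.268 |
| lamp | 0.5335 | 0.3145 |

The present jaw direction (73°) clears both neighbours. I'll travel at this height, via a waypoint clear of the base.

Call:
jog_arm:
  motion: [15, 0, -12, 0, 0, 0, 50, 0, -40, 0, 0, 0, 95, 0, -75, 0, 0, 0, 145, 0, -115, 0, 0, 0, 195, 0, -155, 0, 0, 0, 245, 0, -195, 0, 0, 0, 290, 0, -235, 0, 0, 0, 335, 0, -275, 0, 0, 0, 370, 0, -315, 0, 0, 0, 395, 0, -360, 0, 0, 0, 410, 0, -410, 0, 0, 0, 422, 0, -460, 0, 0, 0, 434, 0, -510, 0, 0, 0, 446, 0, -560, 0, 0, 0, 458, 0, -610, 0, 0, 0, 470, 0, -660, 0, 0, 0, 482, 0, -705, 0, 0, 0, 490, 0, -737, 0, 0, 0, 494, 0, -753, 0, 0, 0, 495, 0, -757, 0, 0, 0]
  gripper: 1

```text
time_s: 2.6
position: [0.4361, -0.2679, 0.2444]
tcp_rot: [[0.958, -0.001, 0.286], [-0.286, 0.001, 0.958], [-0.001, -1.0, 0.001]]
force: [-0.3, 0.7, 0.4]
opening: 1.0
```

Run:
```python
from rig import bot
from h import *
s=bot.read_state();print(s["time_s"],s["position"],s["tcp_rot"],s["joint_positions"],s["qvel"],s["force"])
p,d=bot.capture("wrist");cv2.imwrite("pics/w1.png",p[:,:,::-1]);np.save("pics/w1.npy",d)
c=bot.get_calibration("wrist");T=np.eye(4);T[:3,:3]=s["tcp_rot"];T[:3,3]=s["position"]
W=cloud(d,c["mtx"],T@c["hand_eye"]); m=p.astype(int)
sel=(W[...,2]>.01)&(W[...,2]<.115)&(np.hypot(W[...,0]-.437,W[...,1]+.268)<.045)&(m.max(2)-m.min(2)<60)&(m.min(2)>70)
q=W[sel];print(len(q),circ(q[:,:2],.027),circ(q[:,:2]))
t=q[q[:,2]>.098];print(len(t),circ(t[:,:2]),t.min(0),t.max(0))
```

```text
2.6 [ 0.4361 -0.2679  0.2444] [[ 0.9582 -0.0005  0.2862]
 [-0.2862  0.0007  0.9582]
 [-0.0007 -1.      0.0006]] [ -44.089    21.5716   98.1265    0.0119   60.3527 -117.4652] [-1.0741  0.6687 -0.9176  0.4964  1.4053 -2.4752] [-0.317   0.6647  0.4065]
2075 [ 0.4316 -0.2659] [ 0.4326 -0.2661  0.0248]
626 [ 0.4336 -0.2664  0.0249] [ 0.4069 -0.2931  0.098 ] [ 0.4607 -0.24    0.1061]
```

View pics/w1.png

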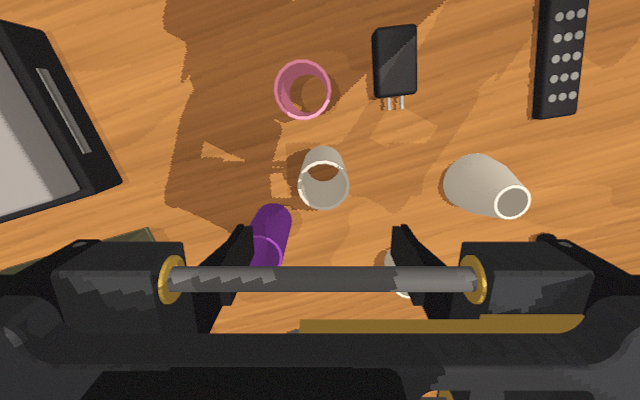

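The wrist picture shows the white shade's rim at (323,185), midway between the fingers at columns 245 and 400. Its measured centre is about (0.4345,-0.2665), so the alignment is good. The purple, pink and bell shades are off the jaw line, so I'll go straight down.

Call:
jog_arm:
  motion: [0, 10, 1, 0, 0, 0, -1, 35, 1, 0, 0, 0, -1, 65, 1, 0, 0, 0, -1, 90, 1, 0, 0, 0, -1, 112, 1, 0, 0, 0, -1, 130, 1, 0, 0, 0, -1, 145, 1, 0, 0, 0, -1, 155, 1, 0, 0, 0, -1, 160, 1, 0, 0, 0, -1, 160, 1, 0, 0, 0]

```text
time_s: 3.9
position: [0.4362, -0.2662, 0.0845]
tcp_rot: [[0.959, -0.0, 0.285], [-0.285, 0.0, 0.959], [-0.0, -1.0, 0.0]]
force: [-0.5, 0.5, 0.1]
opening: 1.003
```

Call:
jog_arm:
  motion: [0, 0, 0, 0, 0, 0, 0, 0, 0, 0, 0, 0, 0, 0, 0, 0, 0, 0, 0, 0, 0, 0, 0, 0, 0, 0, 0, 0, 0, 0, 0, 0, 0, 0, 0, 0, 0, 0, 0, 0, 0, 0, 0, 0, 0, 0, 0, 0]
  gripper: 0.55

```text
time_s: 4.9
position: [0.4363, -0.2664, 0.0847]
tcp_rot: [[0.959, 0.0, 0.285], [-0.285, -0.0, 0.959], [0.0, -1.0, -0.0]]
force: [-0.5, -0.6, 2.8]
opening: 0.63
```

Run:
```python
from rig import bot
from h import *
s=bot.read_state();print(s["time_s"],s["position"],s["force"],s["opening"])
p,d=bot.capture("side");cv2.imwrite("pics/s1.png",cv2.resize(p[130:300,280:480,::-1],None,fx=3.5,fy=3.5))
```

```text
4.9 [ 0.4363 -0.2664  0.0847] [-0.5396 -0.5892  2.8377] 0.629899649817666
```

View pics/s1.png

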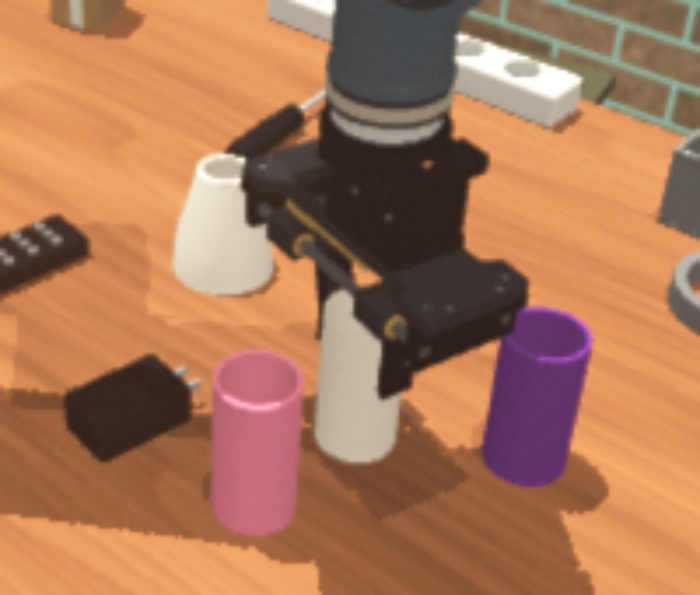

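The side crop shows the fingers around the white shade at crop (360,380), with the neighbours untouched. The opening is 0.63, about 54.8 mm, which means the shade is gripped. I'll lift straight up.

Call:
jog_arm:
  motion: [0, -3, 0, 0, 0, 0, 0, -12, 0, 0, 0, 0, 0, -27, 0, 0, 0, 0, 0, -47, 0, 0, 0, 0, 0, -70, 0, 0, 0, 0, 0, -95, 0, 0, 0, 0, 0, -120, 0, 0, 0, 0, 0, -142, 0, 0, 0, 0, 0, -155, 0, 0, 0, 0, 0, -160, 0, 0, 0, 0, 0, -160, 0, 0, 0, 0]

```text
time_s: 6.32
position: [0.436, -0.2661, 0.2445]
tcp_rot: [[0.959, -0.0, 0.285], [-0.285, 0.0, 0.959], [-0.0, -1.0, 0.0]]
force: [0.1, -0.1, -1.5]
opening: 0.628
```

Run:
```python
from rig import bot
from h import *
s=bot.read_state();print(s["time_s"],s["position"],s["force"],s["opening"])
p,d=bot.capture("side");cv2.imwrite("pics/s2.png",p[:,:,::-1])
c=bot.get_calibration("side");W=cloud(d,c["mtx"],c["pose"]);m=p.astype(int)
sel=(W[...,2]>.12)&(np.hypot(W[...,0]-.437,W[...,1]+.268)<.045)&(m.max(2)-m.min(2)<60)&(m.min(2)>70)
q=W[sel];print(len(q),np.percentile(q[:,2],[0,1,3,50]))
for lo,hi in((.15,.18),(.18,.21),(.16,.22)):
    t=q[(q[:,2]>lo)&(q[:,2]<hi)];print(circ(t[:,:2],.027))
```

```text
6.325 [ 0.436  -0.2661  0.2445] [ 0.127  -0.0751 -1.4614] 0.6277948672381624
1730 [0.1595 0.163  0.1663 0.2464]
[ 0.4365 -0.2654]
[ 0.4363 -0.2656]
[ 0.4364 -0.2656]
```

View pics/s2.png

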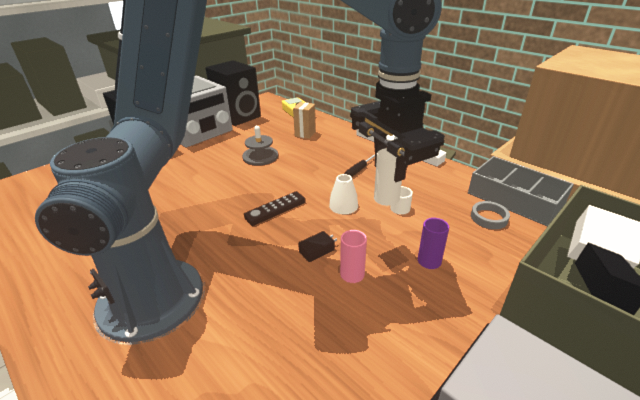

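The shade is held upright with its underside at z≈0.160, centred on the TCP within about 1 mm. The other shades haven't moved. I'll carry it at this height to above the lamp.

Call:
jog_arm:
  motion: [-1, 0, 10, 0, 0, 0, -4, 0, 30, 0, 0, 0, -8, 0, 62, 0, 0, 0, -13, 0, 102, 0, 0, 0, -18, 0, 146, 0, 0, 0, -24, 0, 192, 0, 0, 0, -30, 0, 240, 0, 0, 0, -36, 0, 290, 0, 0, 0, -42, 0, 340, 0, 0, 0, -48, 0, 390, 0, 0, 0, -54, 0, 438, 0, 0, 0, -59, 0, 482, 0, 0, 0, -64, 0, 520, 0, 0, 0, -68, 0, 550, 0, 0, 0, -70, 0, 570, 0, 0, 0, -72, 0, 580, 0, 0, 0, -72, 0, 584, 0, 0, 0, -72, 0, 584, 0, 0, 0, -72, 0, 584, 0, 0, 0]

```text
time_s: 8.75
position: [0.5335, 0.3131, 0.2446]
tcp_rot: [[0.958, -0.0, 0.286], [-0.286, -0.0, 0.958], [-0.0, -1.0, -0.0]]
force: [-0.1, -0.1, -0.8]
opening: 0.628
```

Run:
```python
from rig import bot
from h import *
s=bot.read_state();print(s["time_s"],s["position"],s["force"],s["opening"])
ims=[]
for n in("scene","side"):
    p,d=bot.capture(n)
    c=bot.get_calibration(n);W=cloud(d,c["mtx"],c["pose"]);m=p.astype(int)
    near=np.hypot(W[...,0]-.5335,W[...,1]-.3145)
    sel=(W[...,2]>.15)&(W[...,2]<.22)&(near<.045)&(m.max(2)-m.min(2)<60)&(m.min(2)>70)
    q=W[sel];print(n,len(q),q[:,2].min(),circ(q[:,:2],.027))
    sel=(W[...,2]>.07)&(W[...,2]<.125)&(near<.03);q=W[sel];print(" bulb",len(q),circ(q[:,:2],.009),circ(q[:,:2]),q[:,2].max())
    u,v=map(int,proj(np.array([.5335,.3145,.12]),c["mtx"],c["pose"]));f=3 if n=="scene" else 4
    w=390//f//2;h=290//f
    ims.append(cv2.resize(p[max(v-h//1,0):v+h,u-w:u+w,::-1],(390,580)))
cv2.imwrite("pics/p1.png",np.hstack(ims))
```

```text
8.75 [0.5335 0.3131 0.2446] [-0.0537 -0.063  -0.7535] 0.6276147178901083
scene 526 0.15919176666636936 [0.5335 0.3099]
 bulb 129 [0.5325 0.3129] [0.5346 0.3123 0.0072] 0.11459196568284846
side 314 0.16021081664963088 [0.5341 0.3138]
 bulb 70 [0.5333 0.3169] [-103.6445 -149.6282  182.5756] 0.11369074424704662
```

View pics/p1.png

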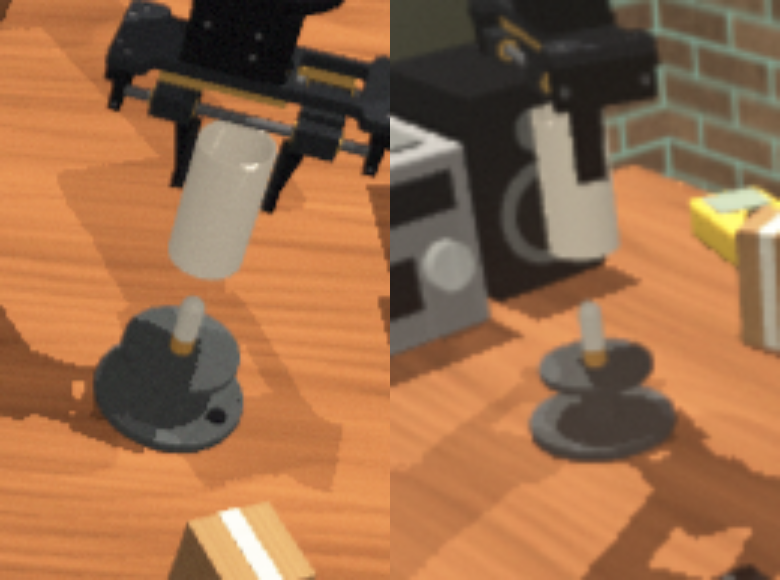

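Both cameras agree that the bulb lies about 3 mm in +y and -1 mm in x from the shade's axis, so I'll correct by that. First I'll check whether the gripper body clears the speakers and radio lower down.

Run:
```python
from rig import bot
from h import *
for n in("scene","side"):
    c=bot.get_calibration(n);W=cloud(np.load(f"pics/{n}0.npy"),c["mtx"],c["pose"]).reshape(-1,3)
    q=W[(W[:,2]>.13)&(W[:,2]<.5)];r=q[:,:2]-[.533,.316]
    zz=r@[.285,.959];xx=r@[.959,-.285]
    k=(abs(xx)<.12)&(abs(zz)<.3);
    print(n,k.sum(),zz[k].min() if k.any() else None, np.hypot(*r.T).min())
```

```text
scene 2760 0.2109738731504342 0.23579248530516478
side 889 0.21461118387615463 0.23429299597311723
```

There is 0.21 m to the nearest obstacle against the body's 0.095 m reach, so it is clear. I'll shift, then lower to about 5 mm above the plate.

Call:
jog_arm:
  motion: [-1, 0, 1.5, 0, 0, 0, -2, 3, 2.5, 0, 0, 0, -2, 12, 2.5, 0, 0, 0, -2, 25, 2.5, 0, 0, 0, -2, 38, 2.5, 0, 0, 0, -2, 51, 2.5, 0, 0, 0, -2, 63, 2.5, 0, 0, 0, -2, 74, 2.5, 0, 0, 0, -2, 83, 2.5, 0, 0, 0, -2, 90, 2.5, 0, 0, 0, -2, 94, 2.5, 0, 0, 0, -2, 95, 2.5, 0, 0, 0, -2, 95, 2.5, 0, 0, 0, -2, 95, 2.5, 0, 0, 0]

```text
time_s: 10.6
position: [0.5325, 0.3171, 0.1499]
tcp_rot: [[0.959, 0.001, 0.285], [-0.285, 0.0, 0.959], [0.001, -1.0, 0.0]]
force: [1.1, -0.3, -1.4]
opening: 0.628
```

Call:
jog_arm:
  motion: [0, 0.5, 0, 0, 0, 0, 0, 1, 0, 0, 0, 0, 0, 1.5, 0, 0, 0, 0, 0, 2, 0, 0, 0, 0, 0, 2.5, 0, 0, 0, 0, 0, 3, 0, 0, 0, 0, 0, 3.5, 0, 0, 0, 0, 0, 3.5, 0, 0, 0, 0]

```text
time_s: 11.6
position: [0.5323, 0.317, 0.146]
tcp_rot: [[0.959, -0.0, 0.285], [-0.285, -0.0, 0.959], [-0.0, -1.0, -0.0]]
force: [0.6, 0.3, -1.8]
opening: 0.63
```

Run:
```python
from rig import bot
from h import *
s=bot.read_state();print(s["time_s"],s["position"],s["force"],s["opening"])
ims=[]
for n in("scene","side"):
    p,d=bot.capture(n)
    c=bot.get_calibration(n);W=cloud(d,c["mtx"],c["pose"]);m=p.astype(int)
    near=np.hypot(W[...,0]-.5335,W[...,1]-.3145)
    sel=(W[...,2]>.063)&(W[...,2]<.12)&(near<.045)&(m.max(2)-m.min(2)<60)&(m.min(2)>70)
    q=W[sel];print(n,len(q),q[:,2].min(),circ(q[:,:2],.027))
    u,v=map(int,proj(np.array([.5335,.3145,.08]),c["mtx"],c["pose"]));f=5
    w=390//f//2;h=290//f
    ims.append(cv2.resize(p[max(v-h,0):v+h,u-w:u+w,::-1],(390,580)))
cv2.imwrite("pics/p2.png",np.hstack(ims))
```

```text
11.6 [0.5323 0.317  0.146 ] [ 0.5905  0.257  -1.8027] 0.6296372406410123
scene 425 0.06305519852237718 [0.5322 0.3135]
side 262 0.06342187131888466 [0.5328 0.3176]
```

View pics/p2.png

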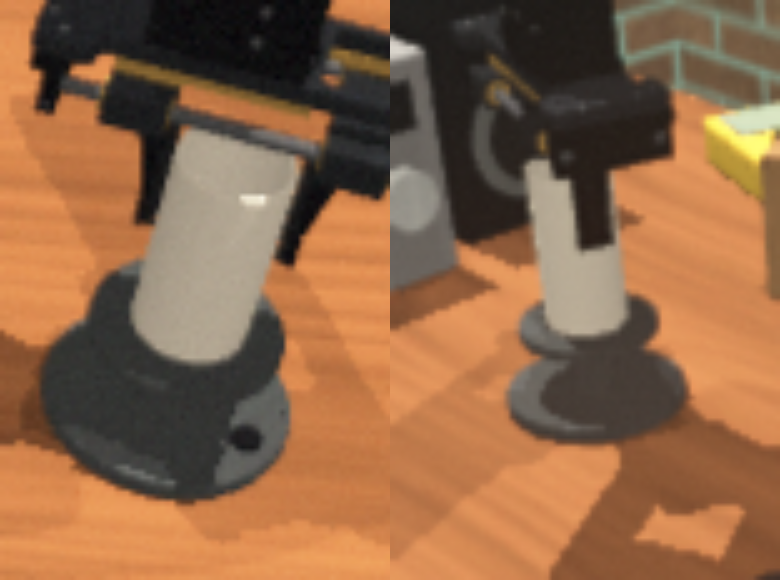

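The pictures show the shade over the bulb and centred on the plate, with its foot at (195,355) left and (585,335) right. The wrist force is still about -1.8 N (just the weight), so it isn't touching yet. I'll go down gently in 0.3 mm steps.

Call:
jog_arm:
  motion: [0, 0.3, 0, 0, 0, 0, 0, 0.6, 0, 0, 0, 0, 0, 0.9, 0, 0, 0, 0, 0, 0.9, 0, 0, 0, 0]

```text
time_s: 12.2
position: [0.5323, 0.317, 0.1451]
tcp_rot: [[0.959, -0.0, 0.285], [-0.285, -0.0, 0.959], [-0.0, -1.0, -0.0]]
force: [0.3, 0.5, -0.1]
opening: 0.63
```

Call:
jog_arm:
  motion: [0, 0.2, 0, 0, 0, 0, 0, 0.4, 0, 0, 0, 0, 0, 0.4, 0, 0, 0, 0]

```text
time_s: 12.58
position: [0.5323, 0.317, 0.1448]
tcp_rot: [[0.959, 0.0, 0.285], [-0.285, -0.0, 0.959], [0.0, -1.0, -0.0]]
force: [0.6, -0.1, -1.2]
opening: 0.626
```

Call:
jog_arm:
  motion: [0, 0.2, 0, 0, 0, 0, 0, 0.5, 0, 0, 0, 0, 0, 0.5, 0, 0, 0, 0]

```text
time_s: 12.95
position: [0.5323, 0.317, 0.1447]
tcp_rot: [[0.959, 0.0, 0.285], [-0.285, 0.0, 0.959], [0.0, -1.0, 0.0]]
force: [-0.9, -0.5, 3.7]
opening: 0.624
```

The force has turned to +3.7 N and the measured height has stopped following the command, so the shade is on the plate. I'll open slowly.

Call:
jog_arm:
  motion: [0, 0, 0, 0, 0, 0, 0, 0, 0, 0, 0, 0, 0, 0, 0, 0, 0, 0, 0, 0, 0, 0, 0, 0]
  gripper: 0.72

```text
time_s: 13.45
position: [0.5323, 0.317, 0.1441]
tcp_rot: [[0.959, -0.0, 0.285], [-0.285, -0.0, 0.959], [-0.0, -1.0, -0.0]]
force: [-0.8, 0.1, 0.0]
opening: 0.72
```

Call:
jog_arm:
  motion: [0, 0, 0, 0, 0, 0, 0, 0, 0, 0, 0, 0, 0, 0, 0, 0, 0, 0, 0, 0, 0, 0, 0, 0, 0, 0, 0, 0, 0, 0, 0, 0, 0, 0, 0, 0]
  gripper: 1

```text
time_s: 14.2
position: [0.5323, 0.317, 0.1443]
tcp_rot: [[0.959, 0.0, 0.285], [-0.285, 0.0, 0.959], [0.0, -1.0, 0.0]]
force: [0.0, 0.0, -0.2]
opening: 1.002
```

Call:
jog_arm:
  motion: [0, -3, 0, 0, 0, 0, 0, -12, 0, 0, 0, 0, 0, -27, 0, 0, 0, 0, 0, -45, 0, 0, 0, 0, 0, -65, 0, 0, 0, 0, 0, -85, 0, 0, 0, 0, 0, -105, 0, 0, 0, 0, 0, -125, 0, 0, 0, 0, 0, -140, 0, 0, 0, 0, 0, -150, 0, 0, 0, 0, 0, -150, 0, 0, 0, 0]

```text
time_s: 15.58
position: [0.5326, 0.3171, 0.2952]
tcp_rot: [[0.959, 0.002, 0.285], [-0.285, 0.001, 0.959], [0.001, -1.0, 0.001]]
force: [-1.0, -0.3, -0.6]
opening: 1.002
```

Run:
```python
from rig import bot
from h import *
s=bot.read_state();print(s["time_s"],s["position"],s["force"],s["opening"])
ims=[]
for n in("scene","side"):
    p,d=bot.capture(n);cv2.imwrite(f"pics/{n}_end.png",p[:,:,::-1])
    c=bot.get_calibration(n);W=cloud(d,c["mtx"],c["pose"]);m=p.astype(int)
    near=np.hypot(W[...,0]-.5335,W[...,1]-.3145)
    sel=(W[...,2]>.063)&(W[...,2]<.2)&(near<.045)&(m.max(2)-m.min(2)<60)&(m.min(2)>70)
    q=W[sel]
    lo=q[q[:,2]<.11];hi=q[q[:,2]>.11]
    print(n,len(q),q[:,2].min(),np.percentile(q[:,2],99),circ(lo[:,:2],.027),circ(hi[:,:2],.027))
    u,v=map(int,proj(np.array([.5335,.3145,.1]),c["mtx"],c["pose"]));f=5
    w=390//f//2;h=290//f
    ims.append(cv2.resize(p[max(v-h,0):v+h,u-w:u+w,::-1],(390,580)))
cv2.imwrite("pics/p3.png",np.hstack(ims))
```

```text
15.575 [0.5326 0.3171 0.2952] [-0.9731 -0.3425 -0.5597] 1.0022895867383697
scene 1080 0.06308522912806336 0.16587055064817297 [0.5322 0.3137] [0.5335 0.3131]
side 591 0.06327130643904422 0.166286542970019 [0.5329 0.3177] [0.5324 0.3168]
```

View pics/p3.png

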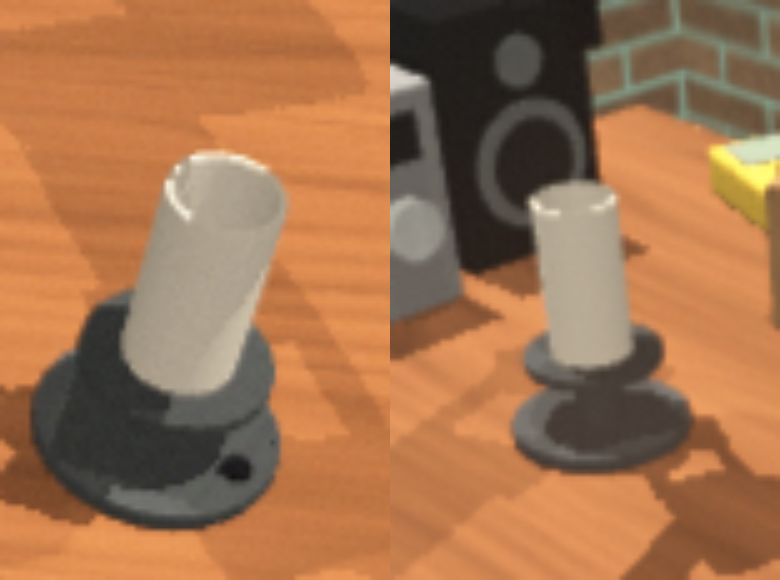

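View pics/scene_end.png

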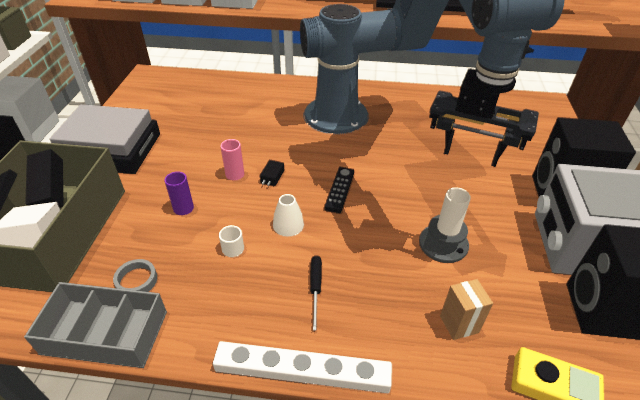

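The shade stands upright on the plate around the bulb, at scene (453,215). The gripper is clear above it. The short shade (231,241), the bell (288,215) and the pink and purple tubes are where they were.

```bash
python3 -c "
from rig import bot
print(bot.hand_in())"
```

```text
the job is handed in; nothing more can be done
None
```

The tall white shade is standing upright on the lamp's plate over the bulb, released, and the job is handed in. I gripped it from above at the fixed 30 N, lifted it straight up and centred it over the bulb. I then lowered it in small steps until it touched at about 4 N, opened the gripper and backed off. The robot's clock read about 15.7 s.

**Last checks:** The rim is at about 0.165 m, which matches the 60 mm plate plus the 105 mm shade. Fits to the upper and lower parts of the tube agree to within about 1.5 mm, so it is upright. It is centred on the bulb to within about 1 mm in each camera. The other shades looked unmoved in the last picture, and the robot was touching nothing.

**Disagreement:** The two fixed cameras differ by about 4 mm in y on absolute position. They agreed on the shade's offset from the bulb, so I used that to centre it.

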